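# Discard a culture plate through the chute flap

## Robot

A 6-joint arm with a two-finger parallel gripper is mounted at the origin on a cart in front of the work surface, level with it; the furniture and walls round the work are solid. World frame = base frame: x ahead of the robot, y to its left, z up, the work surface at z = 0. Lengths are in mm, angles in rad, forces in N, time in s.
With the tool pointing down it reaches from about 275 to 1000 mm from the base axis. Payload 8.4 kg.
Tool frame: the origin (TCP) lies at the very end of the fingers, on their centre line; the grasp point (between the pads) lies r.hold_point_z behind it (r.hold_point_z is the distance from the TCP to the grasp point, in mm); x points along the fingers, z is the direction in which the jaws open and shut, and the axes are right-handed (so a half turn about x gives the same grasp; the last joint's range is limited). The gripper opens to 85 mm and grips with 20 to 120 N. Pads are 22 mm wide; open, the fingers measure 114 mm over their backs; the gripper's body (76 mm by 85 mm) begins 54 mm behind the grasp point. The pads swing forward as they close: fully open they stand 13 mm farther back than shut.
Start: joints at [-0.795, 0.353, 1.633, -0, 1.155, -0.002], TCP at [438.571, -445.29, 231.281] pointing down, gripper open.
Joint ranges: [-2.63, 2.63], [-0.92, 2.1], [0.06, 2.66], [-1.3, 4.44], [0, 2.69], [-3.02, 3.02]. Speed limits (rad/s): [2.22, 2.22, 2.79, 3.14, 3.14, 3.14].

## Interface

Orientations are given as [roll, pitch, yaw] about the fixed x, y, z axes, in that order (R = Rz(yaw) Ry(pitch) Rx(roll)).
In Python, from rig import r gives the robot as it stands.
- The arm moves only by the tool jog_arm, never from a script. Its argument "series" is a list of rows, each a list of 7 numbers: the turn, a rotation vector about the tool's x, y, z in degrees, then the shift along the tool's x, y, z in cm, then the opening, from 0 (shut) to 1 (fully open). In form: [[wx, wy, wz, tx, ty, tz, fingers], ...]. A call has 1 to 20 rows; each row shifts and turns the commanded pose from where the row before left it, along the tool's axes as they then stand; what a row does not reach is not made up. A row lasts 1/10 s, in which the tool goes at most 50 mm and 8.59 degrees, less where a joint would pass 70% of its speed; a pose out of reach is approached as far as the arm can. A call with a gripper value outside its range is refused whole. The fingers move at their own pace and stop on an object; "force" is the grip in N (left out, the last holds). Time passes only in rows, so rows that do not move let the fingers close. It gives the time, the measured TCP pose, the force and the opening at its end, in the units of the state.
- r.sense(): the state, without advancing time (a new reading comes with each control period).
- r.grab_frame(name): name is "side" or "top"; returns (picture, depth): 384x512x3 uint8, red, green, blue; 384x512 float32, mm along the optical axis (not along the pixel's ray), 0 where there is no reading.
- r.get_calibration(name): a dict with "mtx" (3x3 intrinsics, pixels), "position" and "rotation" of the camera in the world. Camera axes: x right, y down, z forward; pixel columns grow to the right and rows downward; lengths in mm; the calibration is good to about 2 mm. A picture is of the moment at which its call begins. get_calibration takes no time and is no camera call.
- r.sign_off(): hands the job in, once; it reports no verdict.
The state is a dict: "clock": time; "qpos": joint angles; "qvel": joint speeds; "joint_efforts": joint torques, N m; "eef_pos": TCP position; "tcp_rot": TCP orientation; "contact_force": force on the tool from outside, world axes, zero at the start; "wrist_torque": the same for the moment, N m; "opening": opening from 0.0 (shut) to 1.0 (fully open).
Only numpy, scipy, OpenCV 4.12 (cv2) and the standard library are available. Lean on these libraries where they do the work, as an engineer would, in place of code of your own. Each camera call takes 0.05 s, during which the arm holds its last target.

## Task

Discard the finished culture plate, the one with the pink agar on the feed shelf of the white discard unit: with your fingers, slide it gently along the shelf, between the guide rails and through the hanging flap until it drops down the chute into the bin, then draw your fingers back out so that the flap swings fully shut behind it. Only push the plate, never pick it up or lift it, and leave the amber plate, the timer and the black marker where they are.

Things in the scene. Friction and masses are not known exactly. Their poses are not given: they have to be found in the camera images.
- discard_unit: Fixed white bench bin for culture plates with a feed shelf. Origin on the worktop straight below the middle of the sill, where the level shelf ends; x = feed direction (into the bin), y left, z up. Shelf: level steel sheet, top 115 mm above the worktop, from x = -195 mm to the sill at x = 0, y = -85 to +85 mm, open at front and sides.
- sill (a point): Middle of the sill, the rear edge of the level shelf, at shelf-top height (z = 115 mm); axes as the unit. Beyond it a polished steel nose slopes down at 25 degrees for 34 mm, then a slippery chute, 55 degrees and curving out flatter, to the yellow tray floor 12 mm above the worktop; the bin ends at a wall 176 mm past the sill.
- rail_mouth (a point): Point on the shelf top, middle of the guide rails' mouth, 65 mm in front of the sill. The rails are 22 mm high, 4 mm thick, 160 mm apart here, narrow to 104 mm apart (inside) at 30 mm in front of the sill and run straight from there.
- hinge (a point): Middle of the flap's hinge pin (6 mm thick), 66 mm past the sill, 55 mm above the shelf. Clear cheeks 104 mm apart rise from rail height at 24 mm past the sill to the clear roof, which starts just behind the pin; its top is 70 mm above the shelf. Vertical fingers can enter up to about 55 mm past the sill.
- flap (a joint): Aluminium flap 100 mm wide, 76 mm long, leaning from the pin forward down to just above the nose, 22 mm past the sill. 0 = shut (rad), grows as its lower edge goes inward; straight down at 0.6, stop at 1.1. An inner steel bar closes it by weight (under 0.2 N at the edge). A plate slid against it opens it; pushed until its middle is 70 mm past the sill, it slides down by itself.
- plate: The finished plate: closed petri dish with pink agar, 91 mm diameter, 15 mm high, about 40 g, loose on the feed shelf, its middle 100 to 120 mm in front of the sill and up to 30 mm to either side of the unit's middle line. Origin at the centre of its underside.
- amber_plate: Bystander: closed petri dish with amber agar, 91 mm diameter, 15 mm high, on the worktop. Origin at the centre of its underside.
- timer: Bystander: white lab timer, 62 x 62 x 18 mm, on the worktop. Origin at the centre of its underside.
- marker: Bystander: felt marker with black cap, 138 mm long, 12 mm thick, lying on the worktop along its x axis. Origin at the centre of its underside.
Not all that is in view belongs to the job. What is shaped like the plate but turquoise is not meant.

How it is judged (in metres and radians):
On the way, in this order (a step that is already met when the one before it is completed fails the run):
1. the plate, still flat on the shelf, pushes the flap open (value of joint flap above 0.25 rad and x of plate in the frame of discard_unit above -0.023 m and z of plate in the frame of discard_unit above 0.1 m), for 0.05 s.
2. the plate has dropped into the bin (x of plate in the frame of discard_unit above 0.07 m and z of plate in the frame of discard_unit below 0.085 m), for 0.1 s.
At the end, for the whole second after the job is handed in: The pink plate lies at rest in the bin: its middle at least 80 mm past the sill, inside the walls and at least 40 mm below the shelf level; the flap is shut (joint under 0.05 rad) (x of plate in the frame of discard_unit between 0.08 and 0.176 m and y of plate in the frame of discard_unit between -0.052 and 0.052 m and z of plate in the frame of discard_unit below 0.075 m and linear speed of plate below 0.02 m/s and value of joint flap below 0.05 rad); the robot touches nothing.
It fails at once if the plate is lifted (more than 15 mm above the shelf) (z of plate in the frame of discard_unit above 0.13 m).
It fails at once if the plate falls off the shelf, outside the bin (x of plate in the frame of discard_unit below 0 m and z of plate in the frame of discard_unit below 0.09 m).
It fails at once if the plate is pressed hard (over 20 N) (contact force between the fingers and plate above 20 N).
It fails at once if the amber plate, the timer or the black marker is moved (15 mm or more) (distance of any of amber_plate, timer, marker from where it was at the start of the episode above 0.015 m).
It also fails if it takes over 40 s, if anything falls off the work surface, if the arm or the gripper's body presses on something with over 40 N, if the wrist force passes 120 N, or if a joint passes its speed limit or range.

## Working session

There is one attempt and no reset: what is moved stays moved. The work goes in short steps, Python scripts to look and compute and a tool call to move; the robot and the scene stay as the last step left them, time stands still between calls to the robot, and variables do not carry over. Pictures are saved under pics/ and viewed, and the job is handed in when it is done.

Besides the shell and the picture viewer there is one more tool, called after "Call:" by a JSON object that holds its "api" and its "payload". jog_arm: Moves the arm, as the interface text tells. Its arguments: {"type":"object","properties":{"series":{"type":"array"},"force":{"type":"number"}},"required":["series"]}

```bash
mkdir -p pics
python3 - <<'E'
from rig import r
import cv2,numpy as np
for n in("side","top"):
    p,d=r.grab_frame(n); cv2.imwrite(f"pics/{n}0.png",p[:,:,::-1]); np.savez(f"{n}0.npz",p=p,d=d)
    c=r.get_calibration(n); print(n,{k:np.round(v,3).tolist() for k,v in c.items()})
s=r.sense(); print(s, r.hold_point_z)
E
```

```text
side {'mtx': [[472.077, 0.0, 259.818], [0.0, 472.077, 192.661], [0.0, 0.0, 1.0]], 'position': [169.771, 846.961, 950.253], 'rotation': [-2.237, 0.014, -2.84]}
top {'mtx': [[453.762, 0.0, 253.964], [0.0, 453.762, 199.276], [0.0, 0.0, 1.0]], 'position': [388.828, -128.822, 1713.186], 'rotation': [-3.085, -0.011, -1.579]}
{'clock': 0.1, 'qpos': array([-7.95392925e-01,  3.53589948e-01,  1.63408041e+00,  5.56560621e-06,
        1.15521312e+00, -2.40764527e-03]), 'qvel': array([ 0.00095799, -0.00061622, -0.00173816,  0.00210654,  0.00025375,
        0.00010441]), 'joint_efforts': array([ 6.57267810e-04, -6.06355190e+01, -3.42820036e+01,  1.76519961e-05,
        3.96273244e-03, -1.70127328e-05]), 'eef_pos': array([ 438.26235828, -444.96641881,  230.62101851]), 'tcp_rot': array([3.13524261, 1.56950549, 2.34225508]), 'contact_force': array([-0.31680844, -0.08782866, -0.34833134]), 'wrist_torque': array([-0.00517726,  0.03082499,  0.00949344]), 'opening': 1.0001593995123392} 18.700000000000003
```

View pics/side0.png

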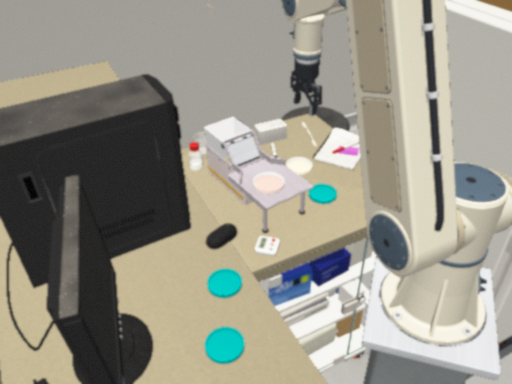

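View pics/top0.png

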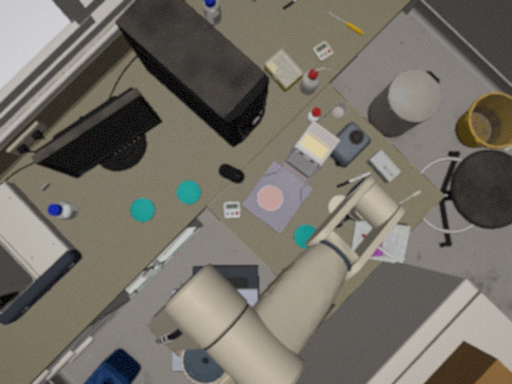

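The side view shows the unit with its shelf at about (270,180) and the pink plate at (268,182). In the top view the pink plate is at (270,197) and the unit's yellow tray at (317,142). I'll enlarge both.

Run:
```python
import cv2
a=cv2.imread("pics/top0.png")[105:255,205:405]; cv2.imwrite("pics/topc.png",cv2.resize(a,None,fx=4,fy=4,interpolation=2))
a=cv2.imread("pics/side0.png")[100:250,180:380]; cv2.imwrite("pics/sidec.png",cv2.resize(a,None,fx=4,fy=4,interpolation=2))
```

```text
(no output)
```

View pics/topc.png

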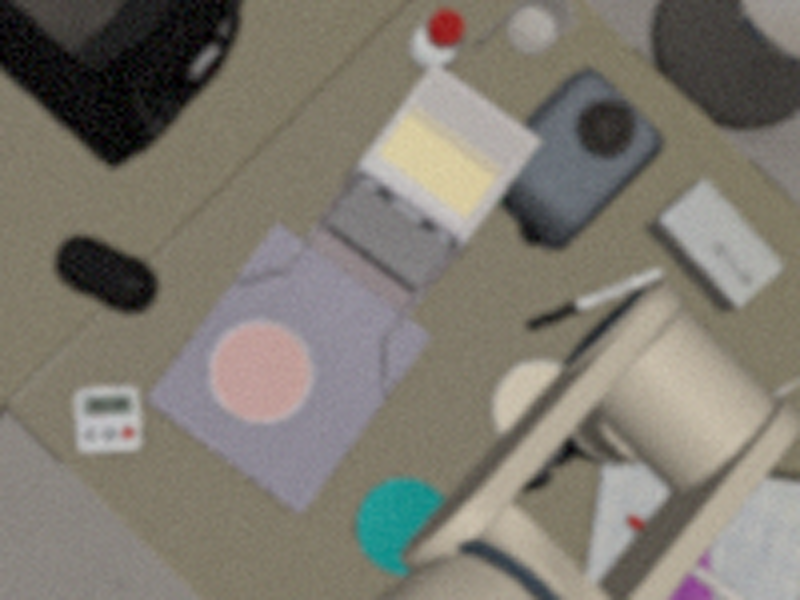

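View pics/sidec.png

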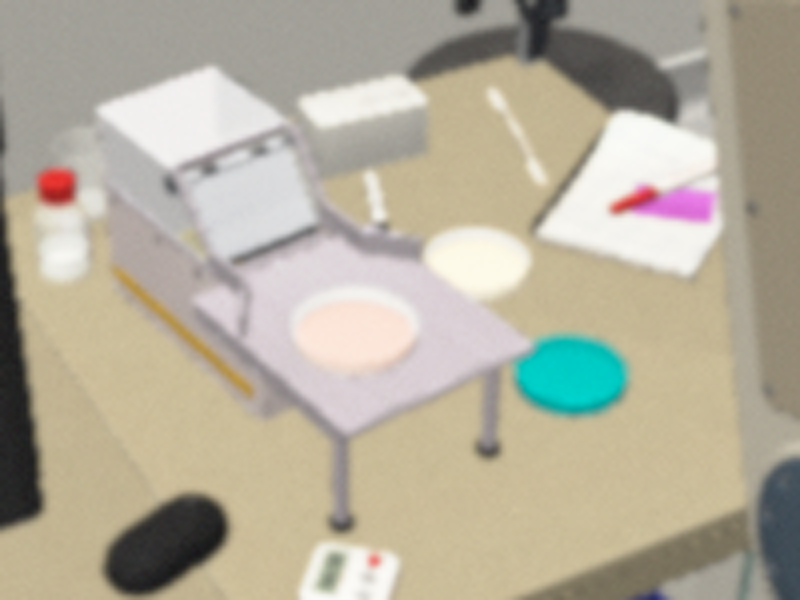

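```bash
cat > h.py <<'E'
import numpy as np,cv2
from rig import r
from scipy.spatial.transform import Rotation as R
def cal(n):
    c=r.get_calibration(n); return np.array(c["mtx"]),np.array(c["position"],float),R.from_euler('xyz',c["rotation"]).as_matrix()
def ray(n,uv,z):
    K,p,M=cal(n); uv=np.atleast_2d(uv).astype(float)
    d=(M@np.linalg.inv(K)@np.c_[uv,np.ones(len(uv))].T).T
    return p+d*((z-p[2])/d[:,2])[:,None]
def proj(n,P):
    K,p,M=cal(n); q=(K@M.T@(np.atleast_2d(P)-p).T).T; return q[:,:2]/q[:,2:]
E
python3 - <<'E'
from h import *
def c(n,l,z):
    off=np.array([205,105] if n=="top" else [180,100])
    return ray(n,(np.array(l)+.5)/4-.5+off,z)
np.set_printoptions(precision=1,suppress=True)
L=[(150,398),(300,513),(428,335),(279,225)]
print("top shelf corners FL FR RR RL\n",c("top",L,115))
Ls=[(345,435),(535,348),(195,302)]
print("side shelf FL,FR,RL\n",c("side",Ls,115))
for n in("top","side"):
    f=np.load(n+"0.npz");hsv=cv2.cvtColor(f['p'],cv2.COLOR_RGB2HSV)
    m=((hsv[...,0]<14)|(hsv[...,0]>172))&(hsv[...,1]>38)&(hsv[...,2]>150)
    cs,_=cv2.findContours(m.astype(np.uint8),0,1)
    for q in cs:
        if cv2.contourArea(q)>80:
            e=cv2.fitEllipse(q); print(n,e, ray(n,[e[0]],125))
p=np.load("top0.npz")['d']
for u,v in[(225,225),(270,197),(285,215),(250,205)]: print(p[v,u],ray("top",[(u,v)],0))
E
```

```text
top shelf corners FL FR RR RL
 [[ 462.  -105.1  115. ]
 [ 359.8 -236.3  115. ]
 [ 515.9 -351.3  115. ]
 [ 614.7 -220.4  115. ]]
side shelf FL,FR,RL
 [[ 459.7 -102.3  115. ]
 [ 355.5 -234.9  115. ]
 [ 612.6 -219.4  115. ]]
top ((269.7310791015625, 197.53514099121094), (21.67652702331543, 21.880908966064453), 108.38504791259766) [[ 483.9 -202.2  125. ]]
side ((193.78855895996094, 146.2103271484375), (11.06533432006836, 11.499958038330078), 121.26950073242188) [[ 770.7 -325.2  125. ]]
1715.9957 [[389.  -38.4   0. ]]
1592.095 [[ 493.4 -209.     0. ]]
1598.3563 [[ 424.9 -265.1    0. ]]
1597.2545 [[ 463.7 -133.1    0. ]]
```

Run:
```python
from h import *
np.set_printoptions(precision=2,suppress=True)
from scipy.ndimage import map_coordinates
def edge(n,a,b,inn,z,lo=.15,hi=.85):
    # a,b: approx world end points; search along 'inn' normal (world) for max gradient
    f=np.load(n+"0.npz");g=f['p'].astype(float)
    g=cv2.GaussianBlur(g,(0,0),0.8)
    s=np.linspace(-12,12,97); P=[]
    for t in np.linspace(lo,hi,40):
        c=a+(b-a)*t; L=c+s[:,None]*inn; uv=proj(n,L)
        v=np.stack([map_coordinates(g[...,k],[uv[:,1],uv[:,0]],order=1) for k in range(3)],1)
        w=v[:,2]-v[:,0]  # blue - red
        d=np.abs(np.gradient(w)); 
        wgt=np.where(d>.5*d.max(),d,0); P.append(c+inn*(wgt@s/wgt.sum()))
    P=np.array(P)[:,:2]
    vx,vy,x,y=cv2.fitLine(P.astype(np.float32),cv2.DIST_HUBER,0,.01,.01).ravel()
    res=np.abs((P-[x,y])@[-vy,vx])
    return np.degrees(np.arctan2(vy,vx)),np.median(res),np.array([x,y])
for n in("top","side"):
    FL,FR,RR,RL=[np.array(q) for q in([462,-105,115.],[359,-236,115.],[515,-351,115.],[614,-220,115.])]
    if n=="side": FL,FR,RR,RL=[q+[-3,2,0] for q in(FL,FR,RR,RL)]
    X=np.array([.795,-.606,0]);Y=np.array([.606,.795,0])
    for nm,a,b,i in(("front",FL,FR,X),("left",FL,RL,-Y),("right",FR,RR,Y)):
        print(n,nm,edge(n,a,b,i,115))
# plate: mask
for n in("top","side"):
    f=np.load(n+"0.npz");p=f['p'].astype(int)
    u,v=[int(q) for q in proj(n,[480,-203,130])[0]]
    m=((p[...,0]-p[...,2])>22)&(p[...,0]>150)
    w=np.zeros_like(m); w[v-22:v+23,u-28:u+29]=1; m&=w
    k,l,st,ce=cv2.connectedComponentsWithStats(m.astype(np.uint8))
    j=1+st[1:,4].argmax(); print(n,st[j],ce[j])
    for z in(118,122,128): print(z,ray(n,[ce[j]],z)[0])
```

```text
top front (np.float32(52.826797), np.float64(0.27679875371871976), array([ 409.72, -167.28], dtype=float32))
top left (np.float32(-37.21839), np.float64(0.2216508957936677), array([ 543.71, -162.92], dtype=float32))
top right (np.float32(-36.80493), np.float64(0.3272798060076785), array([ 435.74, -294.92], dtype=float32))
side front (np.float32(51.403362), np.float64(0.7484398382210518), array([ 403.51, -167.72], dtype=float32))
side left (np.float32(-36.573032), np.float64(0.3234866817280682), array([ 532.57, -146.19], dtype=float32))
side right (np.float32(-36.03094), np.float64(1.727988472045149), array([ 421.06, -288.05], dtype=float32))
top [259 186  23  24 425] [269.79 197.7 ]
118 [ 483.75 -202.74  118.  ]
122 [ 483.52 -202.56  122.  ]
128 [ 483.16 -202.28  128.  ]
side [254 175  30  19 422] [268.25 183.84]
118 [ 483.92 -207.43  118.  ]
122 [ 482.41 -202.36  122.  ]
128 [ 480.14 -194.76  128.  ]
```

```bash
cat >> h.py <<'E'
A=np.radians(-37.0); X=np.array([np.cos(A),np.sin(A),0]); Y=np.array([-np.sin(A),np.cos(A),0])
SU,SV=622.9,111.9
def unit(p): p=np.asarray(p,float); return np.array([p@X-SU,p@Y-SV,p[2]-115])
def world(u,v,w): return X*(SU+u)+Y*(SV+v)+np.array([0,0,115+w])
def st():
    s=r.sense(); M=R.from_euler('xyz',s['tcp_rot']).as_matrix()
    print("t",s['clock'],"tcp",np.round(s['eef_pos'],1),"unit",np.round(unit(s['eef_pos']),1),"F",np.round(s['contact_force'],1),"op",round(s['opening'],3),"q",np.round(s['qpos'],2))
    return s,M
def plan(u,v,w):
    s,M=st(); best=None
    for sg in(1,-1):
        T=np.c_[[0,0,-1],-sg*X,sg*Y]
        rv=np.degrees(R.from_matrix(M.T@T).as_rotvec())
        print("turn tool deg",np.round(rv,2),"shift(tool now) cm",np.round(M.T@(world(u,v,w)-s['eef_pos'])/10,2),"shift (tool after)",np.round(T.T@(world(u,v,w)-s['eef_pos'])/10,2))
E
python3 - <<'E'
from h import *
print(unit([483.4,-202.4,115])); plan(-187,17.4,50)
E
```

```text
[-115.03223376   17.37355496    0.        ]
t 0.1 tcp [ 438.3 -445.   230.6] unit [  -5.1 -203.5  115.6] F [-0.3 -0.1 -0.3] op 1.0 q [-0.8   0.35  1.63  0.    1.16 -0.  ]
turn tool deg [-9.843e+01 -5.000e-02 -6.000e-02] shift(tool now) cm [  6.59  19.18 -21.23] shift (tool after) [ 6.56 18.19 22.09]
turn tool deg [ 8.157e+01 -6.000e-02  5.000e-02] shift(tool now) cm [  6.59  19.18 -21.23] shift (tool after) [  6.56 -18.19 -22.09]
```

Call:
{"api": "jog_arm", "payload": {"series": [[8.2, 0, 0, 0, 0, 0, 0.5], [8.2, 0, 0, 0, 0, 0, 0.5], [8.2, 0, 0, 0, 0, 0, 0.5], [8.2, 0, 0, 0, 0, 0, 0.5], [8.2, 0, 0, 0, 0, 0, 0.5], [8.2, 0, 0, 0, 0, 0, 0.5], [8.2, 0, 0, 0, 0, 0, 0.5], [8.2, 0, 0, 0, 0, 0, 0.5], [8.2, 0, 0, 0, 0, 0, 0.5], [7.8, 0, 0, 0, 0, 0, 0.5], [0, 0, 0, 0, -1.8, -2.2, 0.5], [0, 0, 0, 0, -1.8, -2.2, 0.5], [0, 0, 0, 0, -1.8, -2.2, 0.5], [0, 0, 0, 0, -1.8, -2.2, 0.5], [0, 0, 0, 0, -1.8, -2.2, 0.5], [0, 0, 0, 0, -1.8, -2.2, 0.5], [0, 0, 0, 0, -1.8, -2.2, 0.5], [0, 0, 0, 0, -1.8, -2.2, 0.5], [0, 0, 0, 0, -1.8, -2.2, 0.5], [0, 0, 0, 0, -1.9, -2.2, 0.5]]}}

```text
clock: 2.1
eef_pos: [426.3, -159.5, 231.1]
tcp_rot: [-1.356, 1.571, 2.709]
contact_force: [0.5, -0.1, 1.0]
opening: 0.5
```

Run:
```python
from h import *
p,d=r.grab_frame("side"); cv2.imwrite("pics/side1.png",cv2.resize(p[20:220,160:400,::-1],None,fx=3,fy=3,interpolation=2))
plan(-187,17.4,30)
```

```text
t 2.15 tcp [ 425.2 -156.3  230.8] unit [-189.2   19.2  115.8] F [-1.6  1.9 -1.1] op 0.501 q [-0.36  0.08  1.98  0.    1.08  1.86]
turn tool deg [1.7994e+02 2.5000e-01 1.1000e-01] shift(tool now) cm [8.58 0.25 0.19] shift (tool after) [ 8.58 -0.22 -0.18]
turn tool deg [-0.06 -0.07  0.16] shift(tool now) cm [8.58 0.25 0.19] shift (tool after) [8.58 0.22 0.18]
```

View pics/side1.png

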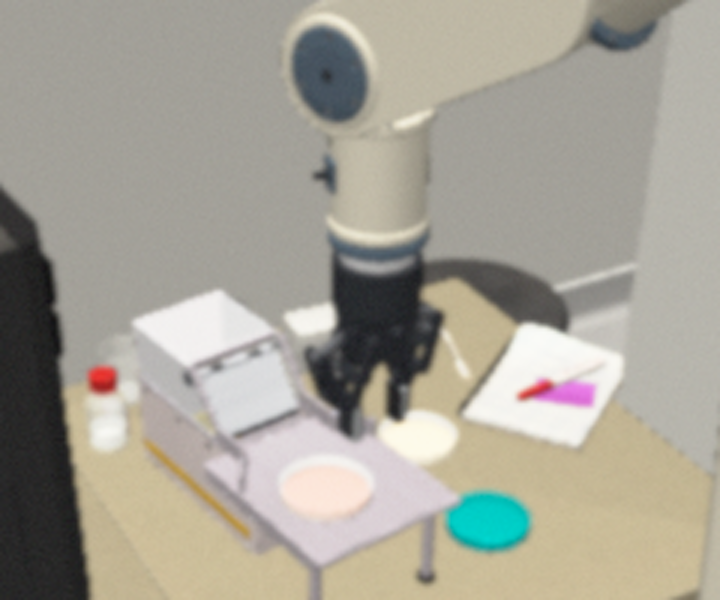

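Call:
{"api": "jog_arm", "payload": {"series": [[0, 0, 0, 2, 0, 0, 0.5], [0, 0, 0, 2, 0, 0, 0.5], [0, 0, 0, 2, 0, 0, 0.5], [0, 0, 0, 2, 0, 0, 0.5], [0, 0, 0, 0.6, 0, 0, 0.5], [0, 0, 0, 0, 0, 0, 0.5], [0, 0, 0, 0, 0, 0, 0.5]]}}

```text
clock: 2.85
eef_pos: [427.0, -160.8, 145.9]
tcp_rot: [1.848, 1.57, -0.369]
contact_force: [0.1, -0.5, 0.3]
opening: 0.503
```

Run:
```python
from h import *
p,d=r.grab_frame("side"); cv2.imwrite("pics/side2.png",cv2.resize(p[120:220,200:340,::-1],None,fx=5,fy=5,interpolation=2))
s,M=st(); plan(-187,17.4,4)
t=s['eef_pos']
for dv in(-35,-21,0,21,35):
  for du in (-11,11):
    print(dv,du,((proj("side",t+Y*dv+X*du)[0]-[200,120])*5).round())
```

```text
t 2.9 tcp [ 427.2 -160.9  146.1] unit [-184.9   16.7   31.1] F [-1.8  0.9  0.2] op 0.497 q [-0.36  0.2   2.06  0.    0.87  1.85]
t 2.9 tcp [ 427.2 -160.9  146.1] unit [-184.9   16.7   31.1] F [-1.8  0.9  0.2] op 0.497 q [-0.36  0.2   2.06  0.    0.87  1.85]
turn tool deg [ 1.7996e+02 -1.0000e-01  3.0000e-02] shift(tool now) cm [ 2.71 -0.21 -0.07] shift (tool after) [2.71 0.21 0.07]
turn tool deg [-0.04 -0.02 -0.07] shift(tool now) cm [ 2.71 -0.21 -0.07] shift (tool after) [ 2.71 -0.21 -0.07]
-35 -11 [477. 331.]
-35 11 [452. 312.]
-21 -11 [457. 340.]
-21 11 [433. 321.]
0 -11 [428. 354.]
0 11 [403. 335.]
21 -11 [397. 368.]
21 11 [373. 349.]
35 -11 [377. 378.]
35 11 [353. 358.]
```

View pics/side2.png

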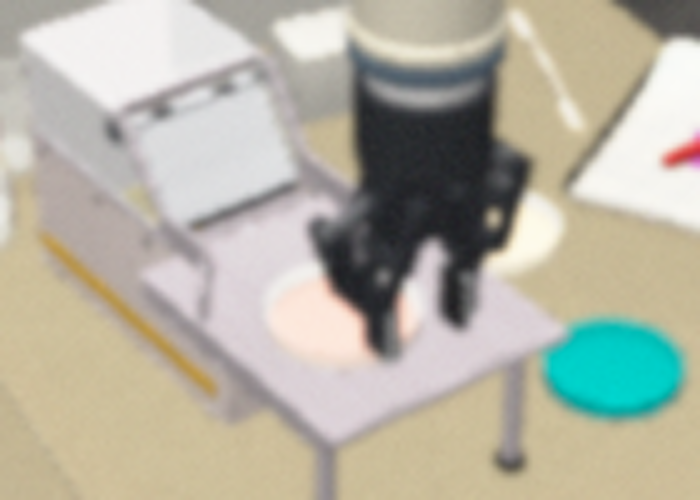

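Run:
```python
from h import *
p,d=r.grab_frame("side"); K,c,M=cal("side")
s,_=st()
v,u=np.mgrid[120:225,200:340]; z=d[120:225,200:340]; ok=z>0
P=c+(M@(np.linalg.inv(K)@np.c_[u[ok],v[ok],np.ones(ok.sum())].T)*z[ok]).T
rgb=p[120:225,200:340][ok].max(1)
Q=np.c_[P@X-SU,P@Y-SV,P[:,2]-s['eef_pos'][2]]; Q[:,:2]-=[-186,16.7]
k=(rgb<75)&(np.abs(Q[:,0])<60)&(np.abs(Q[:,1])<90)&(Q[:,2]>-12)
Q=Q[k]
for lo in range(-10,130,8):
    q=Q[(Q[:,2]>=lo)&(Q[:,2]<lo+8)]
    if len(q): print(lo,len(q),"u",np.percentile(q[:,0],[3,97]).round(),"v",np.percentile(q[:,1],[3,97]).round())
```

```text
t 2.95 tcp [ 427.2 -160.9  146.2] unit [-184.9   16.7   31.2] F [0.5 0.3 0.2] op 0.501 q [-0.36  0.2   2.06  0.    0.87  1.85]
6 2 u [-0.  2.] v [-23. -22.]
14 10 u [-7.  5.] v [-25.  30.]
22 15 u [-6.  3.] v [-24.  34.]
30 17 u [-11.   4.] v [-23.  35.]
38 14 u [-8.  3.] v [-26.  35.]
46 24 u [-11.   7.] v [-42.  36.]
54 55 u [-12.  13.] v [-46.  47.]
62 42 u [-15.  10.] v [-50.  52.]
70 68 u [-16.  14.] v [-51.  58.]
78 76 u [-16.  13.] v [-56.  61.]
86 62 u [-17.  -2.] v [-58.  64.]
94 83 u [-18.  -1.] v [-56.  64.]
102 87 u [-18.  -3.] v [-57.  61.]
110 41 u [-18.  -4.] v [-43.  38.]
118 22 u [-12.   4.] v [19. 38.]
126 25 u [-34.  -2.] v [ 0. 38.]
```

Call:
{"api": "jog_arm", "payload": {"series": [[0, 0, 0, 0.7, 0, 0, 0.4], [0, 0, 0, 0.7, 0, 0, 0.4], [0, 0, 0, 0.7, 0, 0, 0.4], [0, 0, 0, 0.6, 0, 0, 0.4], [0, 0, 0, 0, 0, 0, 0.4], [0, 0, 0, 0, 0.5, 0, 0.4], [0, 0, 0, 0, 0.4, 0, 0.4], [0, 0, 0, 0, 0, 0, 0.4], [0, 0, 0, 0, 0, 0, 0.4]]}}

```text
clock: 3.85
eef_pos: [434.0, -166.2, 118.5]
tcp_rot: [1.975, 1.57, -0.243]
contact_force: [-0.8, 0.5, 0.3]
opening: 0.401
```

```bash
cat >> h.py <<'E'
def look(tag):
    s,M=st()
    p,d=r.grab_frame("side"); cv2.imwrite(f"pics/{tag}.png",cv2.resize(p[120:220,200:340,::-1],None,fx=5,fy=5,interpolation=2))
E
python3 - <<'E'
from h import *
look("s3")
E
```

```text
t 3.85 tcp [ 434.  -166.2  118.5] unit [-176.2   16.6    3.5] F [-0.8  0.5  0.3] op 0.401 q [-0.37  0.26  2.07  0.    0.81  1.85]
```

View pics/s3.png

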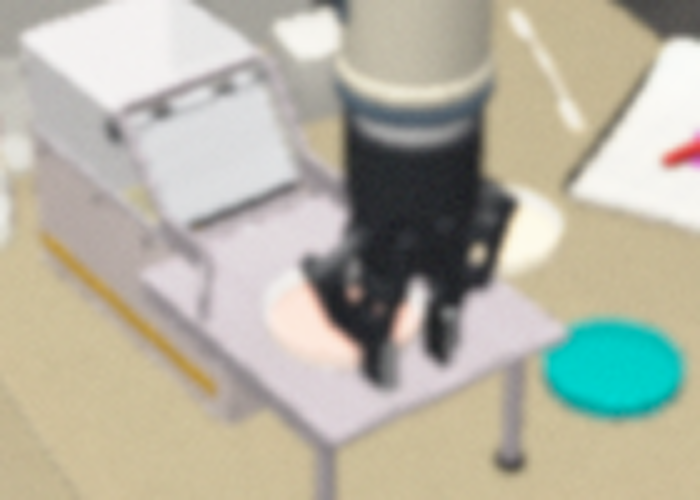

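The fingertips, at about (380,380) and (440,355), are just behind the plate and close to the shelf. I'll start the push.

Call:
{"api": "jog_arm", "payload": {"series": [[0, 0, 0, 0, 0.4, 0, 0.4], [0, 0, 0, 0, 0.4, 0, 0.4], [0, 0, 0, 0, 0.4, 0.05, 0.4], [0, 0, 0, 0, 0.5, 0.1, 0.4], [0, 0, 0, 0, 0.5, 0.1, 0.4], [0, 0, 0, 0, 0.5, 0.1, 0.4], [0, 0, 0, 0, 0.5, 0.1, 0.4], [0, 0, 0, 0, 0.5, 0.1, 0.4], [0, 0, 0, 0, 0.5, 0.1, 0.4], [0, 0, 0, 0, 0.5, 0.1, 0.4], [0, 0, 0, 0, 0.5, 0.1, 0.4], [0, 0, 0, 0, 0.5, 0.1, 0.4], [0, 0, 0, 0, 0, 0, 0.4]]}}

```text
clock: 5.2
eef_pos: [474.2, -208.5, 118.3]
tcp_rot: [1.698, 1.57, -0.519]
contact_force: [-0.7, 0.1, 0.2]
opening: 0.405
```

Run:
```python
from h import *
look("s4")
p,d=r.grab_frame("top"); cv2.imwrite("pics/t4.png",cv2.resize(p[105:255,205:405,::-1],None,fx=4,fy=4,interpolation=2))
```

```text
t 5.2 tcp [ 474.2 -208.5  118.3] unit [-118.7    6.9    3.3] F [-0.7  0.1  0.2] op 0.405 q [-0.42  0.33  1.96 -0.    0.85  1.8 ]
```

View pics/s4.png

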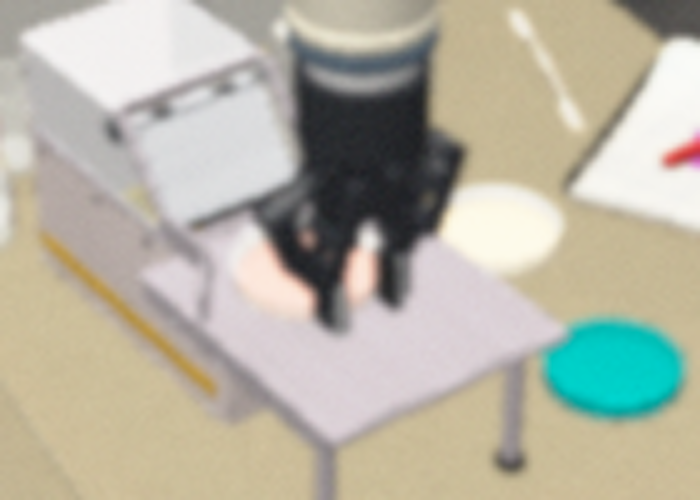

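View pics/t4.png

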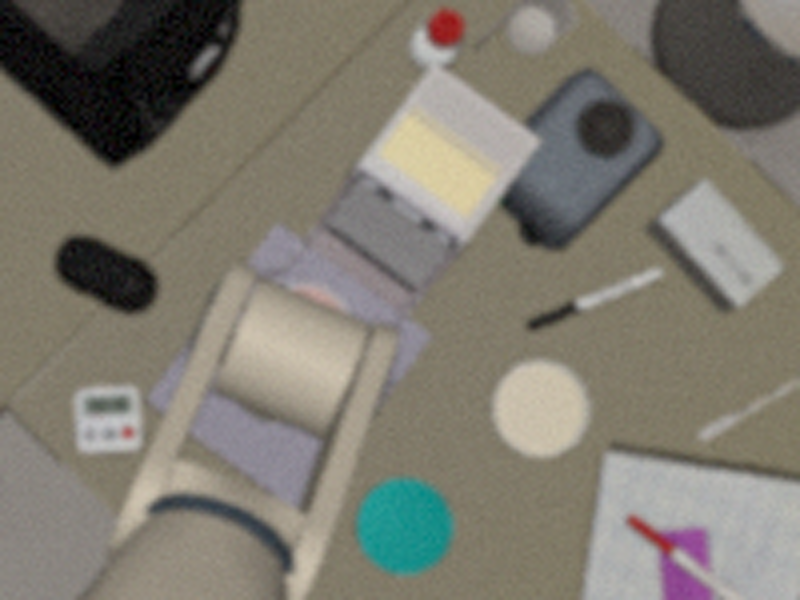

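The plate is sitting in the cradle, with pink showing at (250,260) to (370,270) in the side view. It is heading for the rail gap.

Call:
{"api": "jog_arm", "payload": {"series": [[0, 0, 0, 0, 0.5, 0.1, 0.4], [0, 0, 0, 0, 0.5, 0.1, 0.4], [0, 0, 0, 0, 0.5, 0.1, 0.4], [0, 0, 0, 0, 0.5, 0.1, 0.4], [0, 0, 0, 0, 0.5, 0.1, 0.4], [0, 0, 0, 0, 0.5, 0.1, 0.4], [0, 0, 0, 0, 0.5, 0.1, 0.4], [0, 0, 0, 0, 0.4, 0, 0.4], [0, 0, 0, 0, 0.4, 0, 0.4], [0, 0, 0, 0, 0.4, 0, 0.4], [0, 0, 0, 0, 0.4, 0, 0.4], [0, 0, 0, 0, 0, 0, 0.4]]}}

```text
clock: 6.5
eef_pos: [510.6, -244.6, 118.3]
tcp_rot: [1.748, 1.57, -0.469]
contact_force: [0.2, -0.4, 0.3]
opening: 0.399
```

Run:
```python
from h import *
look("s5")
```

```text
t 6.5 tcp [ 510.6 -244.6  118.3] unit [-67.9   0.    3.3] F [ 0.2 -0.4  0.3] op 0.399 q [-0.45  0.4   1.86 -0.    0.89  1.77]
```

View pics/s5.png

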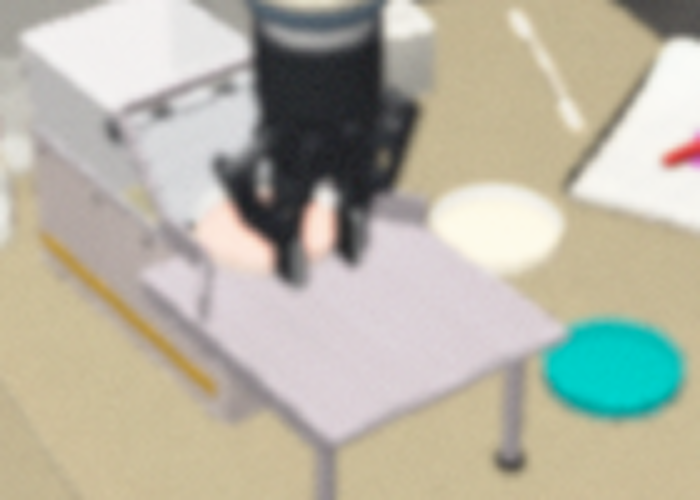

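Call:
{"api": "jog_arm", "payload": {"series": [[0, 0, 0, 0, 0.3, 0, 0.4], [0, 0, 0, 0, 0.3, 0, 0.4], [0, 0, 0, 0, 0.3, 0, 0.4], [0, 0, 0, 0, 0.3, 0, 0.4], [0, 0, 0, 0, 0.3, 0, 0.4], [0, 0, 0, 0, 0.3, 0, 0.4], [0, 0, 0, 0, 0.3, 0, 0.4], [0, 0, 0, 0, 0.3, 0, 0.4], [0, 0, 0, 0, 0.3, 0, 0.4], [0, 0, 0, 0, 0.3, 0, 0.4], [0, 0, 0, 0, 0, 0, 0.4]]}}

```text
clock: 7.65
eef_pos: [534.4, -262.6, 118.3]
tcp_rot: [1.721, 1.57, -0.496]
contact_force: [0.1, 0.3, 0.2]
opening: 0.404
```

Run:
```python
from h import *
look("s6")
```

```text
t 7.65 tcp [ 534.4 -262.6  118.3] unit [-38.   -0.    3.3] F [0.1 0.3 0.2] op 0.404 q [-0.46  0.44  1.79 -0.    0.91  1.76]
```

View pics/s6.png

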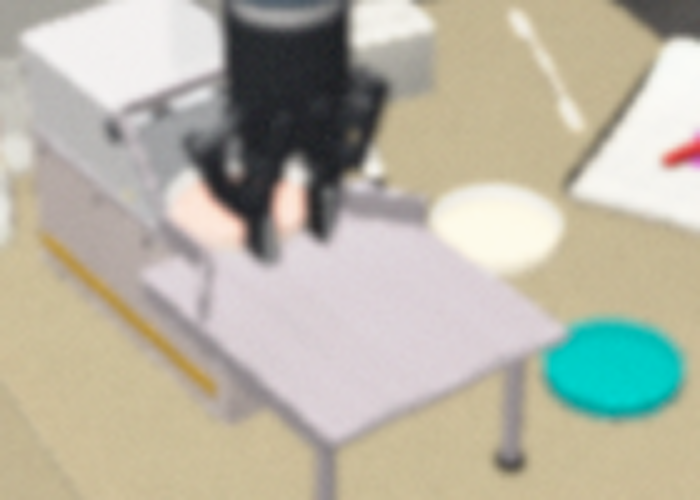

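The plate's front edge is under the flap, which has darkened around (180,140), so it is opening. No force worth noting so far.

Call:
{"api": "jog_arm", "payload": {"series": [[0, 0, 0, 0, 0.3, 0, 0.4], [0, 0, 0, 0, 0.3, 0, 0.4], [0, 0, 0, 0, 0.3, 0, 0.4], [0, 0, 0, 0, 0.3, 0, 0.4], [0, 0, 0, 0, 0.3, 0, 0.4], [0, 0, 0, 0, 0.3, 0, 0.4], [0, 0, 0, 0, 0.3, 0, 0.4], [0, 0, 0, 0, 0.3, 0, 0.4], [0, 0, 0, 0, 0.3, 0, 0.4], [0, 0, 0, 0, 0.3, 0, 0.4], [0, 0, 0, 0, 0.3, 0, 0.4], [0, 0, 0, 0, 0.3, 0, 0.4], [0, 0, 0, 0, 0, 0, 0.4]]}}

```text
clock: 9.0
eef_pos: [563.1, -284.3, 118.3]
tcp_rot: [1.672, 1.571, -0.545]
contact_force: [0.5, -0.4, -0.8]
opening: 0.398
```

Run:
```python
from h import *
look("s7")
p,d=r.grab_frame("top"); cv2.imwrite("pics/t7.png",cv2.resize(p[105:255,205:405,::-1],None,fx=4,fy=4,interpolation=2))
```

```text
t 9.0 tcp [ 563.1 -284.3  118.3] unit [-2.1 -0.1  3.3] F [ 0.5 -0.4 -0.8] op 0.398 q [-0.47  0.48  1.71 -0.    0.95  1.75]
```

View pics/s7.png

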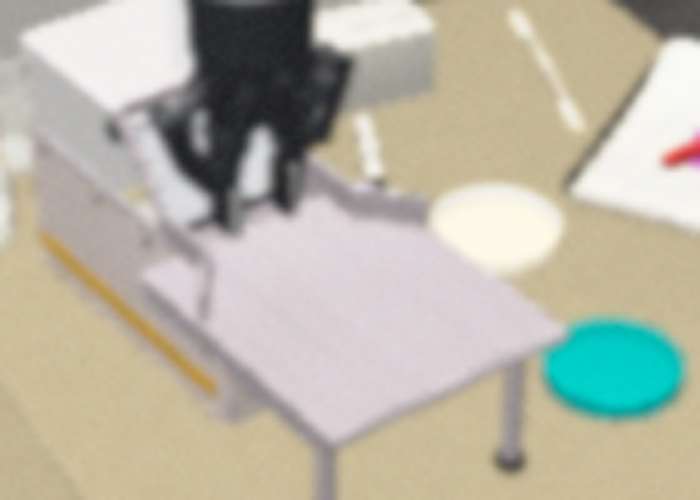

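View pics/t7.png

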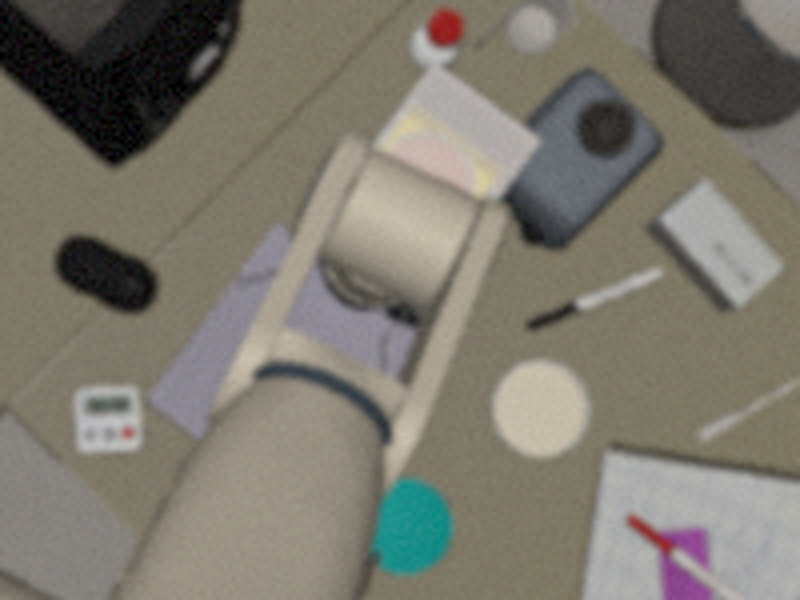

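In the top view the plate is down in the tray at (435,160). In the side view the flap is already hanging in front at (220,190). I'll draw the fingers back and then up.

Call:
{"api": "jog_arm", "payload": {"series": [[0, 0, 0, 0, -0.5, 0, 0.4], [0, 0, 0, 0, -1, 0, 0.4], [0, 0, 0, 0, -1.5, 0, 0.4], [0, 0, 0, 0, -2, 0, 0.4], [0, 0, 0, 0, -2, 0, 0.4], [0, 0, 0, 0, -2, 0, 0.4], [0, 0, 0, 0, -2, 0, 0.4], [0, 0, 0, 0, -2, 0, 0.4], [0, 0, 0, -2, -2, 0, 0.4], [0, 0, 0, -3, -2, 0, 0.4], [0, 0, 0, -3, -2, 0, 0.4], [0, 0, 0, -2, -2, 0, 0.4], [0, 0, 0, 0, 0, 0, 0.4], [0, 0, 0, 0, 0, 0, 0.4], [0, 0, 0, 0, 0, 0, 0.4]]}}

```text
clock: 10.6
eef_pos: [395.0, -157.6, 217.5]
tcp_rot: [-1.22, 1.57, 2.846]
contact_force: [-0.0, -0.6, -0.3]
opening: 0.401
```

Run:
```python
from h import *
look("s8")
p,d=r.grab_frame("top"); cv2.imwrite("pics/t8.png",cv2.resize(p[105:255,205:405,::-1],None,fx=4,fy=4,interpolation=2))
pp=p.astype(int); m=((pp[...,0]-pp[...,2])>15)&((pp[...,0]-pp[...,1])>12)
w=np.zeros_like(m); w[115:170,285:345]=1
k,l,stt,ce=cv2.connectedComponentsWithStats((m&w).astype(np.uint8)); j=1+stt[1:,4].argmax()
print(stt[j],unit(ray("top",[ce[j]],25)[0]))
```

```text
t 10.6 tcp [ 395.  -157.6  217.5] unit [-212.7   -0.   102.5] F [-0.  -0.6 -0.3] op 0.401 q [-0.38  0.05  2.05 -0.    1.04  1.83]
[302 139  23  19 238] [143.78198108  -1.48640455 -90.        ]
```

View pics/s8.png

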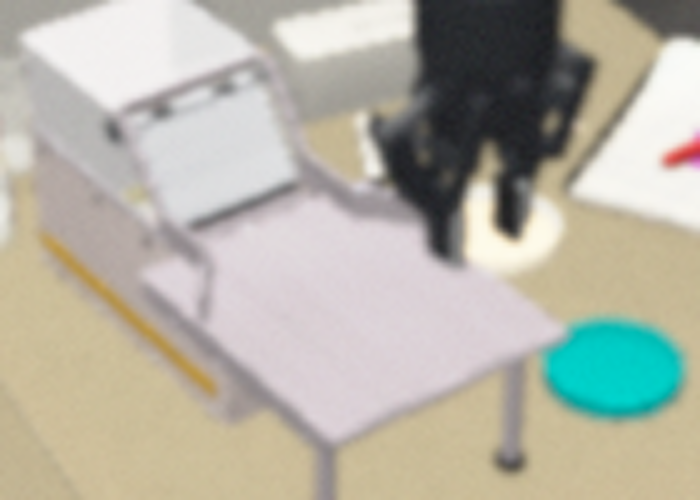

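View pics/t8.png

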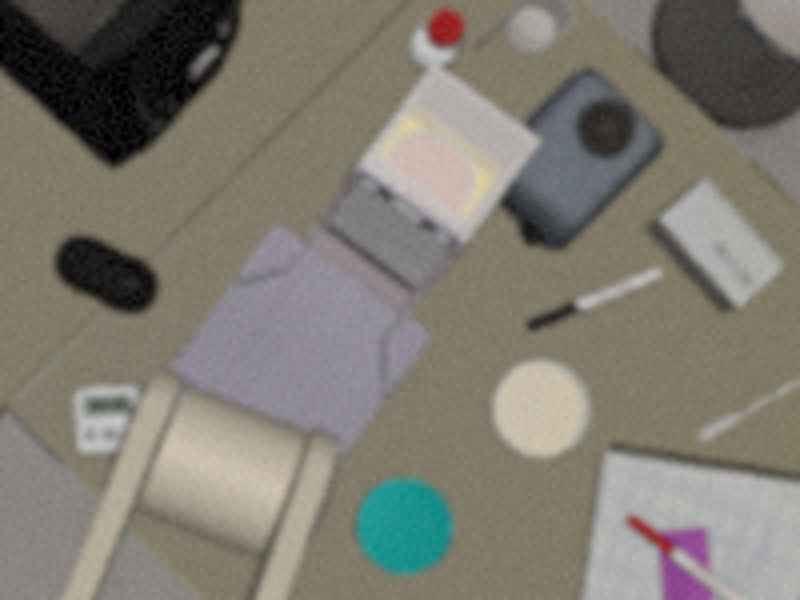

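Run:
```python
from h import *
a=cv2.imread("pics/topc.png").astype(int);b=cv2.imread("pics/t8.png").astype(int)
print("flap region diff",np.abs(a-b)[190:280,335:445].mean(),"bg diff",np.abs(a-b)[170:200,560:660].mean())
print(r.sign_off())
```

```text
flap region diff 2.5614814814814815 bg diff 2.3706666666666667
the job is handed in; nothing more can be done
None
```

I pushed the pink plate along the shelf, between the rails and through the flap, and it dropped into the bin. I then drew the fingers back and up clear of the unit and handed the job in at about 10.6 s of the 40 s allowed. I used only the fingers, held about 40% open, and never gripped or lifted the plate.

- **Plate:** in the last top view it lies in the tray, roughly 130–145 mm past the sill and within about 2 mm of the middle line. Only part of it shows through the clear roof, so the distance is approximate. I did not measure its speed. The first top view after the drop showed it already down in the tray.
- **Flap:** its region in the top view matches the starting picture to within image noise (difference 2.6 against 2.4 for background), so it looks fully shut. I could not read the joint value directly.
- **Contact forces:** the wrist force stayed at noise level, about 1 N, at every reading during the push.
- **Bystanders:** the timer, amber plate and marker look unmoved. The arm covers part of the timer in the last top view.
- **Disagreement:** one automatic edge fit in the side camera differed from the top camera by about 5 mm or more. Corners picked by hand in both views agreed to about 2–4 mm, so I used the top-view fit.

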